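Thread the return spring onto a church door knob's spindle

TASK

Fit the straight coil spring to the clamped door knob: thread it, tight foot coil down, over the upright spindle, twisting it this way and that where it snags until the gap in its foot coil lets the spindle's cross pin through. Guide it down without letting it drop until it stands fully home and upright on the brass rosette, then let go. The tapered spring does not fit: leave it and the key box, fish fob and bulb where they are.

Things in the scene. Friction and masses are not known exactly. Their poses are not given: they have to be found in the camera images.
- spring: The straight coil spring to fit, dark steel, standing upright and loose: 66 mm high, 58 mm outside diameter, 5 mm wire, about 150 g, so stiff that it does not give under the hand. Its coils have a 48 mm bore, except the foot coil at the bottom, wound tight to a 30 mm bore and with a gap. Origin at the centre of its underside; z up along its axis, x towards the gap.
- spring_top (a point): Centre of the upper end of the straight spring, 66 mm above its origin.
- gap (a point): Middle of the gap in the straight spring's foot coil, 18 mm from its axis along its own +x, 2.5 mm above its underside. The foot coil passes the spindle's cross pin only when the pin points within about 0.2 rad of this direction.
- block: Fixed wooden holding block, 130 x 130 mm, 18 mm thick, with two jaws 44 mm high at its own +y and -y, clamping a white ceramic door knob (72 mm diameter) face down. The knob's steel spindle stands straight up on the block's z axis: 26 mm diameter, rounded end, 85 mm long above the rosette. Origin at the centre of the block's underside.
- seat (a point): Point on the spindle's axis at the top face of the brass rosette (64 mm diameter), 60 mm above the block's underside, where the spring's underside must rest. Axes as the block's.
- spindle_end (a point): Upper end of the spindle, on its axis, 85 mm above the seat.
- pin_level (a point): Point on the spindle's axis at the height of its cross pin, 42 mm above the seat. The pin, 6 mm thick and round, sticks out to one side, to 21 mm from the axis. It points anywhere within 1.3 rad either side of the block's +x direction; its angle is not measured and this point's axes are the block's. A foot coil whose gap misses the pin stops on it, 45 mm above the seat.
- cone_spring: Tapered coil spring that does not fit: dark steel, 66 mm high, 58 mm wide at the foot and 25 mm at the top, upright and loose. To be left alone. Origin at the centre of its underside.
- key_box: Chromed key box, 85 x 140 x 50 mm with a low handle on top, loose, to be left alone. Origin at the centre of its underside.
- fish_fob: Wooden key fob shaped like a fish, about 130 mm long with its brass ring, 14 mm thick, lying loose, to be left alone. Origin under its middle, its length along its x.
- bulb: Spare bayonet bulb standing in a small turned wooden stand (one piece), 130 mm high, 60 mm wide, loose, to be left alone. Origin at the centre of its underside.
Not all that is in view belongs to the job. Of the things that look like the block, the smallest one is meant.

How it is judged (in metres and radians):
On the way:
1. the spring's foot coil is threaded over the spindle end (horizontal distance between spring and seat below 0.008 m and z of spring in the frame of seat below 0.075 m and angle between spring's own z axis and vertical below 0.35 rad), for 0.1 s.
At the end, for the whole second after the job is handed in: The straight spring stands released and at rest on the rosette around the spindle: underside within 4 mm of the rosette, centred within 6 mm, upright within 0.09 rad; the tapered spring upright, it and the other bystanders not moved by over 20 mm (horizontal distance between spring and seat below 0.006 m and z of spring in the frame of seat between -0.004 and 0.004 m and angle between spring's own z axis and vertical below 0.09 rad and linear speed of spring below 0.02 m/s and angle between cone_spring's own z axis and vertical below 0.1 rad); the robot touches nothing.
It fails at once if the spring is dropped down the spindle (faster than 0.5 m/s while its foot is below the spindle's end) (horizontal distance between spring and seat below 0.015 m and z of spring in the frame of seat below 0.08 m and linear speed of spring above 0.5 m/s).
It fails at once if the tapered spring, key box, fish fob or bulb is moved by more than 20 mm (distance of any of cone_spring, key_box, fish_fob, bulb from where it was at the start of the episode above 0.02 m).
It also fails if it takes over 64 s, if anything falls off the work surface, if the arm or the gripper's body presses on something with over 40 N, if the wrist force passes 120 N, or if a joint passes its speed limit or range.

ROBOT

A 6-joint arm with a two-finger parallel gripper is mounted at the origin on the work surface. World frame = base frame: x ahead of the robot, y to its left, z up, the work surface at z = 0. Lengths are in m, angles in degrees, forces in N, time in s.
With the tool pointing down it reaches from about 0.35 to 0.875 m from the base axis. Payload 4.2 kg.
Tool frame: the origin (TCP) lies at the very end of the fingers, on their centre line; the grasp point (between the pads) lies 19 mm behind it (r.grip_point_offset is the distance from the TCP to the grasp point, in m); z points along the fingers, y is the line along which they close (so a half turn about z gives the same grasp; the last joint's range is limited). The gripper opens to 87 mm and grips with 3 to 60 N. Pads are 19 mm wide; open, the fingers measure 117 mm over their backs; the gripper's body (75 mm by 190 mm) begins 51 mm behind the grasp point.
Start: joints at [81.624, 22.042, 0.453, 0, -68.411, -14.817], TCP at [0.246, 0.574, 0.223] pointing down, gripper open.
Joint ranges: [-179.83, 179.83], [-69.29, 118.12], [-61.27, 80.66], [-181.25, 117.63], [-171.15, -9.14], [-177.46, 177.46]. Speed limits (degrees/s): [159.86, 159.86, 180, 180, 180, 180].

INTERFACE

Orientations are given as a 3x3 rotation matrix whose columns are the frame's x, y, z axes.
In Python, from station import r, cams gives the robot as it stands. The module is installed in compiled form; this text tells all that it offers.
- The arm moves only by the shell command python3 -m handwheel 'ROWS'. ROWS is JSON, a list that holds one entry, the list of rows, each a list of 7 numbers: the turn, a rotation vector about the tool's x, y, z in units of 6 degrees (1.0 is 6 degrees), then the shift along the tool's x, y, z in m, then the finger opening in m, from 0 to 0.087. In form: [[[ax, ay, az, x, y, z, jaw], ...]]. A call has 1 to 12 rows; each row shifts and turns the commanded pose from where the row before left it, along the tool's axes as they then stand; what a row does not reach is not made up. A row lasts 1/10 s, in which the tool goes at most 50 mm and 8.59 degrees, less where a joint would pass 70% of its speed; a pose out of reach is approached as far as the arm can. A call with a gripper value outside its range is refused whole. The fingers move at their own pace and stop on an object; the grip force is fixed at half the most. Time passes only in rows, so rows that do not move let the fingers close. It gives the time, the measured TCP pose, the force, the opening and the grip force at its end, in the units of the state.
- r.sense(): the state, without advancing time (a new reading comes with each control period).
- cams.capture(name): name is "scene" or "side" or "wrist"; returns the picture (400x640x3 uint8, red, green, blue); there is no depth.
- cams.get_calibration(name): a dict with "camera_matrix" (3x3 intrinsics, pixels), "k1" (the pictures are not rectified: a ray, as slopes to the right and down, at radius r is drawn at 1 + k1 r^2 times it, then the intrinsics apply), "rvec" (rotation vector, rad) and "tvec" (3), from world to camera coordinates, as OpenCV has them; the wrist camera has in their place "T_tool_cam" (4x4, takes a point from camera to tool coordinates, whose origin is the TCP and whose axes are the flange's). Camera axes: x right, y down, z forward; pixel columns grow to the right and rows downward; lengths in m; the calibration is good to about 2 mm. A picture is of the moment at which its call begins: read the wrist's pose just before it. get_calibration takes no time and is no camera call.
- r.finish_job(): hands the job in; it is judged then, once.
The state is a dict: "time_s": time; "joints": joint angles; "joint_velocities": joint speeds; "effort": joint torques, N m; "tcp_pos": TCP position; "ee_rot": TCP orientation; "wrist_force": force on the tool from outside, world axes, zero at the start; "moment": the same for the moment, N m; "gripper_width": opening from 0.0 (shut) to 1.0 (fully open); "gripper_force": force on a finger pad.
Only numpy, scipy, OpenCV 4.12 (cv2) and the standard library are available. Lean on these libraries where they do the work, as an engineer would, in place of code of your own. Each camera call takes 0.05 s, during which the arm holds its last target. There are 200 camera calls.

## Working session

There is one attempt and no reset: what is moved stays moved. The work goes in short steps, Python scripts to look and compute and a shell command to move; the robot and the scene stay as the last step left them, time stands still between calls to the robot, and variables do not carry over. Pictures are saved under pics/ and viewed, at most 10 in all, crops included, and the job is handed in when it is done.

```bash
mkdir -p pics; cat > h.py <<'E'
import numpy as np,cv2
from station import r,cams
def cal(n,s=None):
    c=cams.get_calibration(n);K=np.array(c["camera_matrix"]);
    if n=="wrist":
        s=s or r.sense();T=np.eye(4);T[:3,:3]=np.array(s["ee_rot"]);T[:3,3]=s["tcp_pos"]
        W=np.linalg.inv(T@np.array(c["T_tool_cam"]));R=W[:3,:3];t=W[:3,3]
    else: R=cv2.Rodrigues(np.array(c["rvec"],float))[0];t=np.array(c["tvec"],float).ravel()
    return K,c["k1"],R,t
def ray(n,uv,s=None):
    K,k1,R,t=cal(n,s);u=cv2.undistortPoints(np.array([[uv]],float),K,np.array([k1,0,0,0]))[0,0]
    d=R.T@np.array([u[0],u[1],1]);return -R.T@t,d/np.linalg.norm(d)
def onz(n,uv,z,s=None):
    o,d=ray(n,uv,s);return o+d*(z-o[2])/d[2]
def proj(n,p,s=None):
    K,k1,R,t=cal(n,s);return cv2.projectPoints(np.array([p],float),cv2.Rodrigues(R)[0],t,K,np.array([k1,0,0,0.]))[0].ravel()
def snap(n,f):
    s=r.sense();im=cams.capture(n);cv2.imwrite("pics/"+f,cv2.cvtColor(im,cv2.COLOR_RGB2BGR));return im,s
E
python3 - <<'E'
from h import *
for n in("scene","side","wrist"):
    snap(n,n+"0.png")
    K,k,R,t=cal(n);print(n,K[0,0],k,-R.T@t,R[2])
print(r.sense())
E
```

```text
scene 430.8602374947326 -0.017620497000054303 [1.02752926 0.55662726 0.59458369] [-0.55719231 -0.62651151 -0.54499546]
side 398.8494579845333 -0.10327794248911012 [0.45955005 0.66050014 0.64936961] [ 0.07487563 -0.77450275 -0.6281235 ]
wrist 324.8637217572437 -0.046736133148325934 [0.31494413 0.54399008 0.38436649] [-0.25038525  0.10593359 -0.96233326]
{'time_s': 0.15, 'joints': array([ 8.16257950e+01,  2.20804640e+01,  3.97508828e-01, -1.98140574e-02,
       -6.84100949e+01, -1.48154365e+01]), 'joint_velocities': array([-0.01741606, -0.12289132,  0.19215495,  0.1223357 , -0.03212329,
        0.0359354 ]), 'effort': array([-1.36535076e-05, -3.91053772e+01,  1.87586349e+01,  4.22224045e+00,
        1.23539648e-02, -1.44747269e-04]), 'tcp_pos': array([0.24593282, 0.57409088, 0.22171294]), 'ee_rot': array([[ 9.19156356e-01, -3.93892480e-01, -5.54646459e-04],
       [-3.93892857e-01, -9.19155038e-01, -1.55986186e-03],
       [ 1.04611768e-04,  1.65222822e-03, -9.99998630e-01]]), 'wrist_force': array([0.59161738, 0.32503541, 0.55840522]), 'moment': array([ 0.00915842, -0.05563571, -0.00326673]), 'gripper_force': 0.0, 'gripper_width': 1.0001435987036205}
```

View pics/scene0.png

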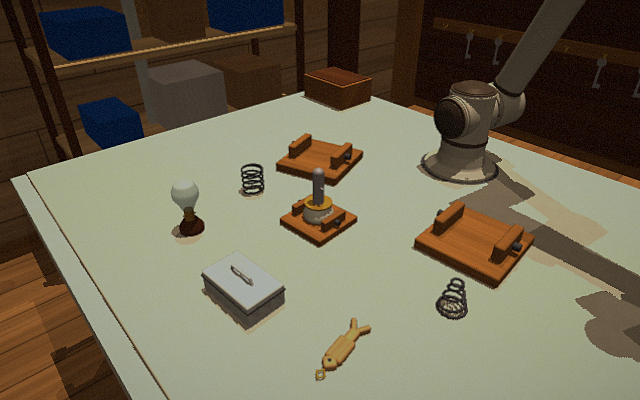

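View pics/side0.png

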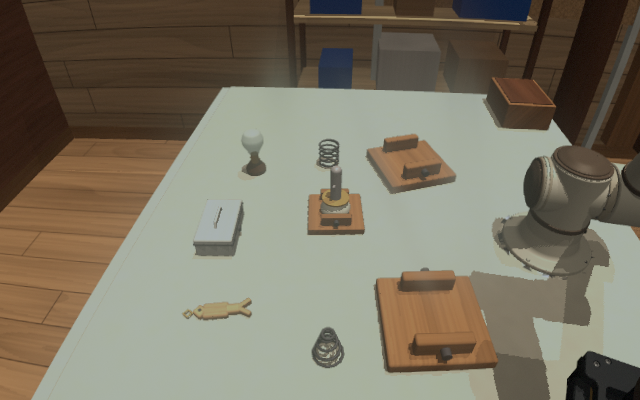

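Scene: straight spring at scene (252,180) / side (329,153), and tapered spring at (452,298) / (328,345). There are three block-like things: scene (320,160), (318,220) and (475,243). The one at (318,220) / side (336,213) is the smallest and the only one with knob and spindle, so it is the one meant.

```bash
python3 - <<'E'
from h import *
a=cv2.imread("pics/scene0.png");b=cv2.imread("pics/side0.png")
c=np.hstack([cv2.resize(a[140:250,225:365],None,fx=2.8,fy=2.8,interpolation=2),cv2.resize(b[130:240,285:425],None,fx=2.8,fy=2.8,interpolation=2)])
cv2.imwrite("pics/crop0.png",c)
def tri(p,q):
    o1,d1=ray("scene",p);o2,d2=ray("side",q)
    s=np.linalg.lstsq(np.c_[d1,-d2],o2-o1,rcond=None)[0];return (o1+d1*s[0]+o2+d2*s[1])/2,np.linalg.norm(o1+d1*s[0]-o2-d2*s[1])
print("spring",tri((252,180),(329,153)))
print("spindle end",tri((318.5,168),(336,166)))
print("cone",tri((452,298),(328,345)),"bulb",onz("side",(256,170),0)," fish",onz("side",(218,311),0),"box",onz("side",(220,220),.05))
for n,im,bx in(("scene",a,(235,155,270,205)),("side",b,(315,135,345,172))):
    x0,y0,x1,y1=bx;g=im[y0:y1,x0:x1].max(2);m=np.argwhere(g<90);print(n,m.min(0)+[y0,x0],m.max(0)+[y0,x0])
E
```

```text
spring (array([ 0.52039864, -0.28439077,  0.02933338]), np.float64(0.0042679111479053304))
spindle end (array([ 0.49018388, -0.05641187,  0.14632921]), np.float64(0.002267004230598505))
cone (array([0.48255171, 0.29937749, 0.02151531]), np.float64(0.0009881099760533946)) bulb [ 0.72241014 -0.23241588  0.        ]  fish [0.69952963 0.2331658  0.        ] box [0.74302917 0.03125262 0.05      ]
scene [164 241] [195 263]
side [140 319] [171 338]
```

View pics/crop0.png

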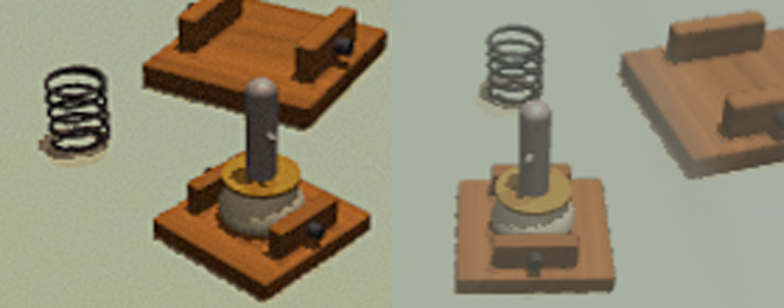

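The crop confirms both: the spring is straight, the block is the small one, and the pin points roughly towards world +y. I'll move the wrist camera over the spindle.

```bash
python3 -m handwheel '[[[0,0,1.4,0,0,0,0.087],[0,0,1.4,0,0,0,0.087],[0,0,1.4,0,0,0,0.087],[0,0,1.4,0,0,0,0.087],[0,0,1.4,0,0,0,0.087],[0,0,1.4,0,0,0,0.087],[0,0,1.4,0,0,0,0.087],[0,0,1.4,0,0,0,0.087],[0,0,0,0.045,-0.02,0,0.087],[0,0,0,0.045,-0.02,0,0.087],[0,0,0,0.045,-0.02,0,0.087],[0,0,0,0.045,-0.02,0,0.087]]]'
python3 -m handwheel '[[[0,0,0,0.045,-0.02,0,0.087],[0,0,0,0.045,-0.02,0,0.087],[0,0,0,0.045,-0.02,0,0.087],[0,0,0,0.045,-0.02,0,0.087],[0,0,0,0.045,-0.02,0,0.087],[0,0,0,0.045,-0.02,0,0.087],[0,0,0,0.045,-0.02,0,0.087],[0,0,0,0.045,-0.02,0,0.087],[0,0,0,0,0,0,0.087],[0,0,0,0,0,0,0.087],[0,0,0,0,0,0,0.087]]]'
python3 - <<'E'
from h import *
im,s=snap("wrist","w1.png");print(s["tcp_pos"],s["joints"])
e=proj("wrist",(.49,-.0564,.145),s);print(e)
u,v=map(int,e);c=im[max(0,v-90):v+90,max(0,u-110):u+110]
cv2.imwrite("pics/w1c.png",cv2.resize(c[:,:,::-1],None,fx=3,fy=3,interpolation=2))
E
```

```text
time_s: 1.35
tcp_pos: [0.3251, 0.392, 0.2223]
ee_rot: [[-0.006, -1.0, -0.0], [-1.0, 0.006, -0.001], [0.001, 0.0, -1.0]]
wrist_force: [0.8, 0.2, -0.2]
gripper_width: 1.0
gripper_force: 0.0
time_s: 2.45
tcp_pos: [0.4821, 0.0333, 0.2224]
ee_rot: [[-0.006, -1.0, -0.0], [-1.0, 0.006, 0.0], [-0.0, 0.0, -1.0]]
wrist_force: [-0.3, -0.2, 0.1]
gripper_width: 1.007
gripper_force: 0.0
[0.48205622 0.0333482  0.22236714] [ 2.32582023e+01  8.14778662e+00 -1.87654461e+01 -1.80305599e-02
 -6.31063470e+01 -2.36094049e+01]
[304.64011285  88.75020865]
```

View pics/w1c.png

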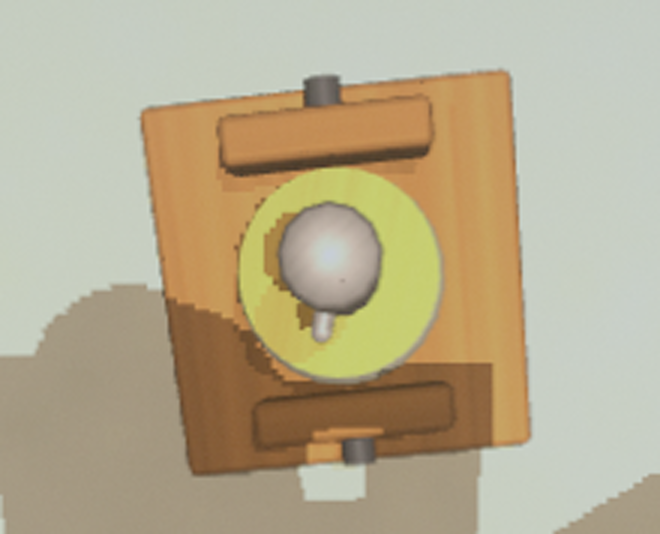

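The crop shows the spindle cap at wrist px (304,85), the pin tip at (301,112.5) and the rosette centre at about (307,91.5).

```bash
cat >> h.py <<'E'
def ell(m):
    c=max(cv2.findContours(m.astype(np.uint8),0,1)[0],key=cv2.contourArea);return cv2.fitEllipse(cv2.convexHull(c))
E
python3 - <<'E'
from h import *
s=r.sense();im=cv2.imread("pics/w1.png")
hsv=cv2.cvtColor(im,cv2.COLOR_BGR2HSV);m=cv2.inRange(hsv,(22,90,120),(38,255,255));print(ell(m))
c=ell(m)[0];A=onz("wrist",c,.06,s);print("ros",A)
for t in((301.3,111.5),(301.3,112.7)):
    P=onz("wrist",t,.102,s);
    for B in (A,[.490,-.0564,0]): d=P-B;print(P,np.hypot(d[0],d[1]),np.degrees(np.arctan2(d[1],d[0])))
print(onz("wrist",(304.3,85),.14,s), onz("wrist",(304.3,85),.125,s))
# block edges x-dir: front edge corners top z=.018
for q in((150,112),(510,72),(527,440),(192,473)): print(onz("wrist",(q[0]/3+194,q[1]/3),.018,s)[:2])
E
```

```text
((306.42205810546875, 90.1122817993164), (67.30831146240234, 69.94300842285156), 5.444149971008301)
ros [ 0.49118295 -0.05975759  0.06      ]
[ 0.4945537 -0.0402058  0.102    ] 0.019840219567434317 80.21828569135026
[ 0.4945537 -0.0402058  0.102    ] 0.016822257485075518 74.29436577904208
[ 0.49457003 -0.03922308  0.102     ] 0.020811976788578868 80.63363648685105
[ 0.49457003 -0.03922308  0.102     ] 0.01777447294616389 75.10123275892317
[ 0.49043932 -0.05883328  0.14      ] [ 0.49094578 -0.0598812   0.125     ]
[ 0.55670511 -0.11547537]
[ 0.43218273 -0.12740876]
[ 0.42204552 -0.00114496]
[0.54821582 0.01056077]
```

```bash
python3 -m handwheel '[[[0,0,0,0.045,-0.007,0.01,0.087],[0,0,0,0.045,-0.007,0.01,0.087],[0,0,0,0.045,-0.007,0.01,0.087],[0,0,0,0.045,-0.007,0.01,0.087],[0,0,0,0.045,-0.007,0.01,0.087],[0,0,0,0.015,-0.003,0,0.087],[0,0,0,0,0,0,0.087],[0,0,0,0,0,0,0.087]]]'
python3 - <<'E'
from h import *
im,s=snap("wrist","w2.png");print(s["tcp_pos"],s["joints"])
e=proj("wrist",(.52,-.2844,.033),s);print(e)
u,v=map(int,e);u0,v0=max(0,u-80),max(0,v-65);print(u0,v0);c=im[v0:v0+130,u0:u0+160]
cv2.imwrite("pics/w2c.png",cv2.resize(c[:,:,::-1],None,fx=4,fy=4,interpolation=2))
E
```

```text
time_s: 3.3
tcp_pos: [0.519, -0.206, 0.1728]
ee_rot: [[-0.005, -1.0, 0.0], [-1.0, 0.005, 0.0], [-0.0, -0.0, -1.0]]
wrist_force: [-0.5, 0.1, -0.7]
gripper_width: 0.998
gripper_force: 0.0
[ 0.51900227 -0.20603508  0.17278296] [-5.03099870e+00  1.79749355e+01 -1.32475576e+01 -1.58386717e-02
 -5.87665981e+01  4.73231732e+00]
[315.08706451 106.25629776]
235 41
```

View pics/w2c.png

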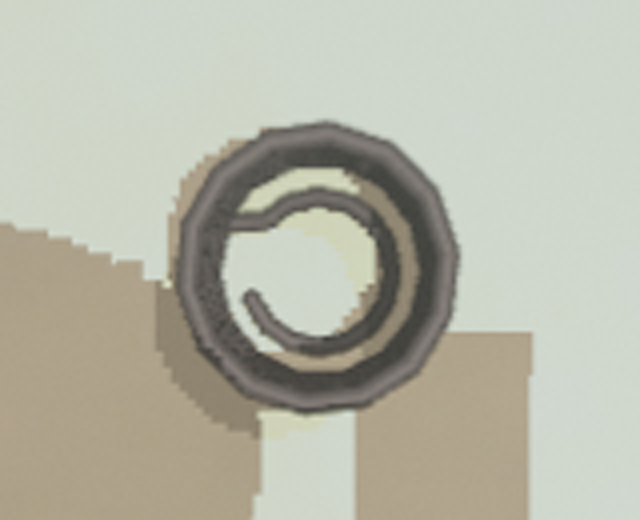

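The crop shows the spring from above, with the foot coil around crop (320,270) and a gap at left (world +x). One end of the gap is at crop (250,295), and the other bends outward at about (268,217).

```bash
python3 - <<'E'
from h import *
s=r.sense()
im=cv2.imread("pics/w2.png");g=im.max(2)
m=np.zeros(g.shape);m[41:171,235:395]=g[41:171,235:395]<118
m=cv2.morphologyEx(m.astype(np.uint8),2,np.ones((3,3)));e=ell(m);print(e)
P=lambda q,z:onz("wrist",(q[0]/4+235,q[1]/4+41),z,s)
q=[(319,124),(319,411),(179,268),(458,258)]
w=np.array([P(a,.0635) for a in q]);print(w);T=np.array([(w[2]+w[3])[0]/2,(w[0]+w[1])[1]/2]);print("top",T)
q=[(390,265),(375,215),(320,197),(370,320),(320,345),(275,325)]
w=np.array([P(a,.0025)[:2] for a in q])
x=np.linalg.lstsq(np.c_[2*w,np.ones(len(w))],(w**2).sum(1),rcond=None)[0];print("foot",x[:2],np.sqrt(x[2]+x[:2]@x[:2]))
for a in((250,293),(258,308),(285,207),(268,218),(240,220)):
    d=P(a,.0025)[:2]-x[:2];print(a,np.hypot(*d),np.degrees(np.arctan2(d[1],d[0])))
E
```

```text
((313.54083251953125, 108.32313537597656), (63.00568771362305, 66.46285247802734), 34.53298568725586)
[[ 0.52015778 -0.30997616  0.0635    ]
 [ 0.52048825 -0.25375815  0.0635    ]
 [ 0.54862241 -0.28264471  0.0635    ]
 [ 0.49226432 -0.2843165   0.0635    ]]
top [ 0.52044336 -0.28186715]
foot [ 0.52018347 -0.28230265] 0.017702343110806307
(250, 293) 0.01843106792201744 17.313500650438314
(258, 308) 0.018137475538986036 30.22972796396065
(285, 207) 0.017261089708865213 -59.9403289566435
(268, 218) 0.01783891700497672 -43.94001781454197
(240, 220) 0.023059968455416947 -31.21843487021393
```

```bash
python3 -m handwheel '[[[0,0,0,0.038,-0.001,0,0.087],[0,0,0,0.038,-0.001,0,0.087],[0,0,0,0,0,0.04,0.087],[0,0,0,0,0,0.04,0.087],[0,0,0,0,0,0.036,0.087],[0,0,0,0,0,0.02,0.087],[0,0,0,0,0,0,0.087],[0,0,0,0,0,0,0.087],[0,0,0,0,0,0,0.087]]]'
python3 -m handwheel '[[[0,0,0,0,0,0,0.05],[0,0,0,0,0,0,0.05],[0,0,0,0,0,0,0.05],[0,0,0,0,0,0,0.05],[0,0,0,0,0,0,0.05],[0,0,0,0,0,0,0.05],[0,0,0,0,0,0,0.05]]]'
```

```text
time_s: 4.25
tcp_pos: [0.522, -0.283, 0.0387]
ee_rot: [[-0.005, -1.0, 0.004], [-1.0, 0.005, -0.001], [0.001, -0.004, -1.0]]
wrist_force: [-0.5, -0.8, -0.1]
gripper_width: 1.001
gripper_force: 0.0
time_s: 4.95
tcp_pos: [0.5203, -0.2835, 0.0367]
ee_rot: [[-0.007, -1.0, 0.0], [-1.0, 0.007, -0.0], [0.0, -0.0, -1.0]]
wrist_force: [0.2, -0.2, 2.1]
gripper_width: 0.641
gripper_force: 29.8
```

```bash
python3 -m handwheel '[[[0,0,0,0,0,-0.02,0.05],[0,0,0,0,0,-0.045,0.05],[0,0,0,0,0,-0.045,0.05],[0,0,0,0,0,-0.045,0.05],[0,0,0,0,0,-0.025,0.05],[0,0,0,-0.04,0.006,0,0.05],[0,0,0,-0.045,0.006,0,0.05],[0,0,0,-0.045,0.006,0,0.05],[0,0,0,-0.045,0.006,0,0.05],[0,0,0,-0.03,0.004,0,0.05],[0,0,0,-0.02,0,0,0.05]]]'
python3 -m handwheel '[[[0,0,-1.4,0,0,0,0.05],[0,0,-1.4,0,0,0,0.05],[0,0,-1.4,0,0,0,0.05],[0,0,-1.4,0,0,0,0.05],[0,0,-1.4,0,0,0,0.05],[0,0,-1.4,0,0,0,0.05],[0,0,-1.4,0,0,0,0.05],[0,0,-1.4,0,0,0,0.05],[0,0,-1.4,0,0,0,0.05],[0,0,-1.4,0,0,0,0.05],[0,0,-1.4,0,0,0,0.05],[0,0,0,0,0,0,0.05]]]'
python3 -m handwheel '[[[0,0,0,0,0,0,0.05],[0,0,0,0,0,0,0.05]]]'
python3 - <<'E'
from h import *
s=r.sense();print(s["joints"],s["moment"])
ims=[]
for n in("scene","side"):
    im,_=snap(n,n+"1.png");u,v=map(int,proj(n,(.4905,-.059,.15)));c=im[v-70:v+40,u-45:u+45,::-1];print(n,u-45,v-70)
    ims.append(cv2.resize(c,None,fx=4,fy=4,interpolation=2))
im,s=snap("wrist","w3.png");print(proj("wrist",(.4905,-.059,.15),s))
cv2.imwrite("pics/c3.png",np.hstack(ims))
E
```

```text
time_s: 6.05
tcp_pos: [0.4926, -0.0562, 0.2162]
ee_rot: [[-0.005, -1.0, -0.001], [-1.0, 0.005, 0.001], [-0.001, 0.001, -1.0]]
wrist_force: [0.6, 0.2, -0.7]
gripper_width: 0.64
gripper_force: 29.9
time_s: 7.25
tcp_pos: [0.4933, -0.0582, 0.216]
ee_rot: [[0.999, 0.035, -0.001], [0.035, -0.999, 0.0], [-0.001, -0.0, -1.0]]
wrist_force: [0.5, -0.3, -0.5]
gripper_width: 0.643
gripper_force: 29.9
time_s: 7.45
tcp_pos: [0.4936, -0.0582, 0.2163]
ee_rot: [[0.999, 0.033, -0.0], [0.033, -0.999, 0.0], [-0.0, -0.0, -1.0]]
wrist_force: [0.2, -0.1, -2.0]
gripper_width: 0.646
gripper_force: 29.9
[ 1.20215410e+01  9.83203819e+00 -1.76086602e+01 -1.03761964e-02
 -6.25855568e+01  7.98682852e+01] [ 0.01196096 -0.03058916 -0.05107649]
scene 272 95
side 290 94
[315.63205045 218.46154522]
```

View pics/c3.png

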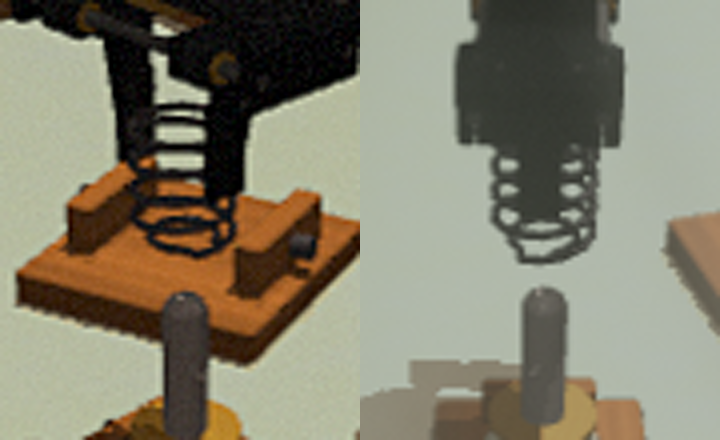

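The spring hangs over the spindle in both views, slightly right of it in the scene view (about 1 px). I'll nudge it 2 mm in -x and feel my way down.

```bash
python3 -m handwheel '[[[0,0,0,-0.002,0,0.01,0.05],[0,0,0,0,0,0.01,0.05],[0,0,0,0,0,0.01,0.05],[0,0,0,0,0,0.003,0.05],[0,0,0,0,0,0.003,0.05],[0,0,0,0,0,0,0.05],[0,0,0,0,0,0,0.05]]]'
python3 -m handwheel '[[[0,0,0,0,0,0.003,0.05],[0,0,0,0,0,0.003,0.05],[0,0,0,0,0,0,0.05],[0,0,0,0,0,0,0.05]]]'
```

```text
time_s: 8.3
tcp_pos: [0.4921, -0.0583, 0.1808]
ee_rot: [[0.999, 0.035, 0.001], [0.035, -0.999, -0.0], [0.001, 0.0, -1.0]]
wrist_force: [-0.3, -0.3, -2.0]
gripper_width: 0.637
gripper_force: 29.9
time_s: 8.7
tcp_pos: [0.4917, -0.0583, 0.1745]
ee_rot: [[0.999, 0.035, -0.0], [0.035, -0.999, -0.0], [-0.0, 0.0, -1.0]]
wrist_force: [0.3, -0.7, -1.7]
gripper_width: 0.642
gripper_force: 29.9
```

```bash
python3 -m handwheel '[[[0,0,0,0,0,0.002,0.05],[0,0,0,0,0,0.002,0.05],[0,0,0,0,0,0,0.05],[0,0,0,0,0,0,0.05]]]'
python3 -m handwheel '[[[0,0,0,0,0,0.002,0.05],[0,0,0,0,0,0.002,0.05],[0,0,0,0,0,0.002,0.05],[0,0,0,0,0,0,0.05],[0,0,0,0,0,0,0.05]]]'
```

```text
time_s: 9.1
tcp_pos: [0.4918, -0.0583, 0.1705]
ee_rot: [[0.999, 0.035, -0.0], [0.035, -0.999, -0.0], [-0.0, 0.0, -1.0]]
wrist_force: [0.3, 0.2, -0.3]
gripper_width: 0.644
gripper_force: 29.9
time_s: 9.6
tcp_pos: [0.4918, -0.0583, 0.1645]
ee_rot: [[0.999, 0.035, -0.0], [0.035, -0.999, -0.0], [-0.0, 0.0, -1.0]]
wrist_force: [-0.6, -0.2, -1.5]
gripper_width: 0.641
gripper_force: 29.9
```

```bash
python3 -m handwheel '[[[0,0,0,0,0,0.005,0.05],[0,0,0,0,0,0.005,0.05],[0,0,0,0,0,0.005,0.05],[0,0,0,0,0,0.003,0.05],[0,0,0,0,0,0,0.05],[0,0,0,0,0,0,0.05]]]'
python3 -m handwheel '[[[0,0,0,0,0,0.002,0.05],[0,0,0,0,0,0.002,0.05],[0,0,0,0,0,0,0.05],[0,0,0,0,0,0,0.05]]]'
```

```text
time_s: 10.2
tcp_pos: [0.4919, -0.0583, 0.1465]
ee_rot: [[0.999, 0.035, -0.0], [0.035, -0.999, -0.0], [-0.0, 0.0, -1.0]]
wrist_force: [-0.4, 0.7, -1.2]
gripper_width: 0.635
gripper_force: 29.9
time_s: 10.6
tcp_pos: [0.4918, -0.0583, 0.1425]
ee_rot: [[0.999, 0.035, -0.0], [0.035, -0.999, -0.0], [-0.0, 0.0, -1.0]]
wrist_force: [0.3, 0.2, -2.3]
gripper_width: 0.64
gripper_force: 29.9
```

```bash
python3 -m handwheel '[[[0,0,0,0,0,0.002,0.05],[0,0,0,0,0,0,0.05],[0,0,0,0,0,0,0.05]]]'
python3 -m handwheel '[[[0,0,0,0,0,0.002,0.05],[0,0,0,0,0,0,0.05],[0,0,0,0,0,0,0.05]]]'
```

```text
time_s: 10.9
tcp_pos: [0.4917, -0.0583, 0.1405]
ee_rot: [[0.999, 0.035, -0.0], [0.035, -0.999, -0.0], [-0.0, 0.0, -1.0]]
wrist_force: [-0.2, -0.6, -1.1]
gripper_width: 0.647
gripper_force: 29.9
time_s: 11.2
tcp_pos: [0.4917, -0.0583, 0.1385]
ee_rot: [[0.999, 0.035, -0.0], [0.035, -0.999, -0.0], [-0.0, 0.0, -1.0]]
wrist_force: [0.5, 0.7, -1.5]
gripper_width: 0.638
gripper_force: 29.9
```

```bash
python3 -m handwheel '[[[0,0,0,0,0,0.002,0.05],[0,0,0,0,0,0.002,0.05],[0,0,0,0,0,0,0.05],[0,0,0,0,0,0,0.05]]]'
python3 -m handwheel '[[[0,0,0,0,0,0.002,0.05],[0,0,0,0,0,0.002,0.05],[0,0,0,0,0,0,0.05],[0,0,0,0,0,0,0.05]]]'
python3 -m handwheel '[[[0,0,0,0,0,0.002,0.05],[0,0,0,0,0,0.002,0.05],[0,0,0,0,0,0,0.05],[0,0,0,0,0,0,0.05]]]'
```

```text
time_s: 11.6
tcp_pos: [0.4917, -0.0583, 0.1344]
ee_rot: [[0.999, 0.035, -0.0], [0.035, -0.999, -0.0], [-0.0, 0.0, -1.0]]
wrist_force: [0.7, 0.3, -1.4]
gripper_width: 0.64
gripper_force: 29.9
time_s: 12.0
tcp_pos: [0.4918, -0.0583, 0.1305]
ee_rot: [[0.999, 0.035, -0.0], [0.035, -0.999, -0.0], [-0.0, 0.0, -1.0]]
wrist_force: [-0.5, 0.0, -2.6]
gripper_width: 0.643
gripper_force: 29.9
time_s: 12.4
tcp_pos: [0.4917, -0.0583, 0.1265]
ee_rot: [[0.999, 0.035, -0.0], [0.035, -0.999, -0.0], [-0.0, 0.0, -1.0]]
wrist_force: [-0.0, -1.2, -1.6]
gripper_width: 0.637
gripper_force: 29.9
```

```bash
python3 -m handwheel '[[[0,0,0,0,0,0.004,0.05],[0,0,0,0,0,0.004,0.05],[0,0,0,0,0,0.004,0.05],[0,0,0,0,0,0,0.05],[0,0,0,0,0,0,0.05]]]'
python3 -m handwheel '[[[0,0,0,0,0,0.004,0.05],[0,0,0,0,0,0.004,0.05],[0,0,0,0,0,0.004,0.05],[0,0,0,0,0,0,0.05],[0,0,0,0,0,0,0.05]]]'
python3 -m handwheel '[[[0,0,0,0,0,0.002,0.05],[0,0,0,0,0,0.002,0.05],[0,0,0,0,0,0,0.05],[0,0,0,0,0,0,0.05]]]'
```

```text
time_s: 12.9
tcp_pos: [0.4917, -0.0583, 0.1144]
ee_rot: [[0.999, 0.035, -0.0], [0.035, -0.999, -0.0], [-0.0, 0.0, -1.0]]
wrist_force: [-0.0, -0.1, -0.7]
gripper_width: 0.64
gripper_force: 29.9
time_s: 13.4
tcp_pos: [0.4917, -0.0583, 0.1024]
ee_rot: [[0.999, 0.035, -0.0], [0.035, -0.999, -0.0], [-0.0, 0.0, -1.0]]
wrist_force: [0.3, -0.4, -0.7]
gripper_width: 0.643
gripper_force: 29.9
time_s: 13.8
tcp_pos: [0.4918, -0.0583, 0.0985]
ee_rot: [[0.999, 0.035, -0.0], [0.035, -0.999, -0.0], [-0.0, 0.0, -1.0]]
wrist_force: [0.4, 0.0, -2.1]
gripper_width: 0.636
gripper_force: 29.9
```

```bash
python3 -m handwheel '[[[0,0,0,0,0,0.001,0.05],[0,0,0,0,0,0,0.05],[0,0,0,0,0,0,0.05]]]'
python3 -m handwheel '[[[0,0,0,0,0,0.001,0.05],[0,0,0,0,0,0,0.05],[0,0,0,0,0,0,0.05]]]'
```

```text
time_s: 14.1
tcp_pos: [0.4918, -0.0583, 0.0975]
ee_rot: [[0.999, 0.035, -0.0], [0.035, -0.999, -0.0], [-0.0, 0.0, -1.0]]
wrist_force: [0.0, 0.5, -1.4]
gripper_width: 0.638
gripper_force: 29.9
time_s: 14.4
tcp_pos: [0.492, -0.0583, 0.0967]
ee_rot: [[0.999, 0.035, 0.0], [0.035, -0.999, -0.0], [0.0, 0.0, -1.0]]
wrist_force: [0.1, 0.7, -0.1]
gripper_width: 0.641
gripper_force: 29.9
```

```bash
python3 - <<'E'
from h import *
ims=[]
for n in("scene","side"):
    im,_=snap(n,n+"2.png");u,v=map(int,proj(n,(.4905,-.059,.09)));c=im[v-60:v+50,u-45:u+45,::-1]
    ims.append(cv2.resize(c,None,fx=4,fy=4,interpolation=2))
cv2.imwrite("pics/c4.png",np.hstack(ims))
E
```

```text
(no output)
```

View pics/c4.png

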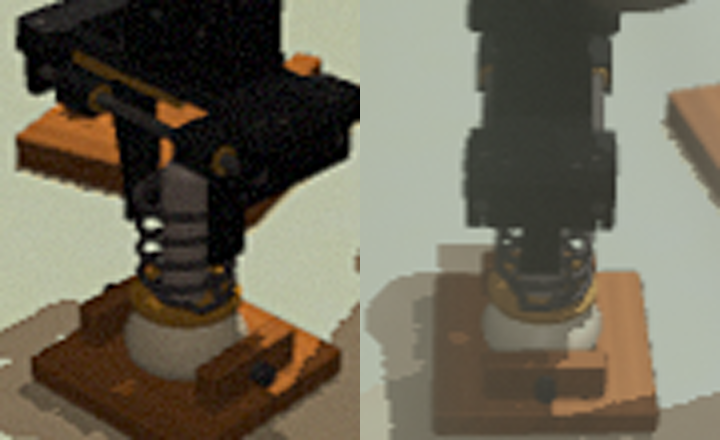

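The spring stands on the rosette around the spindle in both crops, about crop (188,290) and (545,290). I'll press on until light contact.

```bash
python3 -m handwheel '[[[0,0,0,0,0,0.001,0.05],[0,0,0,0,0,0,0.05],[0,0,0,0,0,0,0.05]]]'
```

```text
time_s: 14.8
tcp_pos: [0.4921, -0.0583, 0.0966]
ee_rot: [[0.999, 0.036, 0.001], [0.036, -0.999, -0.0], [0.001, 0.0, -1.0]]
wrist_force: [-2.1, 0.9, 5.7]
gripper_width: 0.639
gripper_force: 29.9
```

Contact (about 6 N). Releasing, then straight up.

```bash
python3 -m handwheel '[[[0,0,0,0,0,0,0.062],[0,0,0,0,0,0,0.07],[0,0,0,0,0,0,0.087],[0,0,0,0,0,0,0.087],[0,0,0,0,0,0,0.087],[0,0,0,0,0,0,0.087],[0,0,0,0,0,0,0.087]]]'
python3 -m handwheel '[[[0,0,0,0,0,-0.01,0.087],[0,0,0,0,0,-0.02,0.087],[0,0,0,0,0,-0.03,0.087],[0,0,0,0,0,-0.04,0.087],[0,0,0,0,0,-0.04,0.087],[0,0,0,-0.03,0,-0.02,0.087],[0,0,0,-0.03,0,0,0.087],[0,0,0,0,0,0,0.087],[0,0,0,0,0,0,0.087],[0,0,0,0,0,0,0.087]]]'
python3 - <<'E'
from h import *
ims=[]
for n in("scene","side"):
    im,_=snap(n,n+"3.png");u,v=map(int,proj(n,(.4905,-.059,.09)));c=im[v-60:v+50,u-45:u+45,::-1]
    ims.append(cv2.resize(c,None,fx=4,fy=4,interpolation=2))
cv2.imwrite("pics/c5.png",np.hstack(ims))
E
```

```text
time_s: 15.5
tcp_pos: [0.4918, -0.0583, 0.0955]
ee_rot: [[0.999, 0.035, -0.0], [0.035, -0.999, -0.0], [-0.0, 0.0, -1.0]]
wrist_force: [0.5, 1.2, 0.7]
gripper_width: 0.993
gripper_force: 0.0
time_s: 16.5
tcp_pos: [0.4324, -0.0604, 0.2558]
ee_rot: [[0.999, 0.035, 0.001], [0.035, -0.999, -0.0], [0.001, 0.0, -1.0]]
wrist_force: [0.1, -0.2, 0.6]
gripper_width: 1.003
gripper_force: 0.0
```

View pics/c5.png

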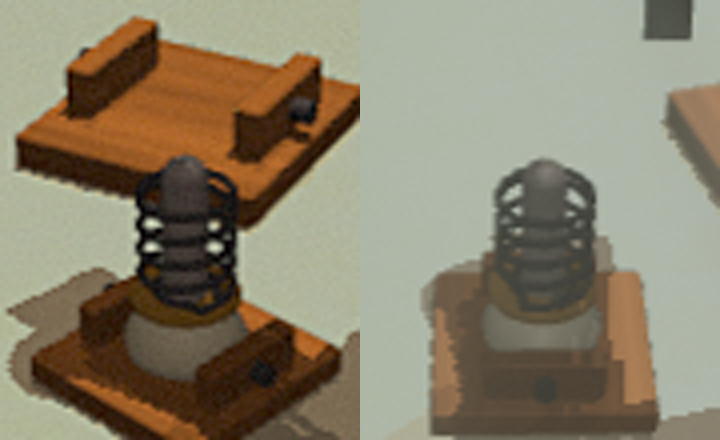

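The spring stands upright, centred and fully home on the rosette, with the gripper clear of it. Handing in.

```bash
python3 -c "
from station import r
print(r.finish_job())"
```

```text
the job is handed in; nothing more can be done
None
```

The straight spring is threaded past the cross pin and stands upright and released on the brass rosette. The arm kept clear of the tapered spring, key box, fish fob and bulb, and the job was handed in at about 17 s (no verdict was returned).

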